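Comb stirring rods into the drying tray's grooves

ROBOT

A 6-joint arm with a two-finger parallel gripper is mounted at the origin on a cart in front of the work surface, level with it; the furniture and walls round the work are solid. World frame = base frame: x ahead of the robot, y to its left, z up, the work surface at z = 0. Lengths are in mm, angles in rad, forces in N, time in s.
With the tool pointing down it reaches from about 350 to 725 mm from the base axis. Payload 6 kg.
Tool frame: the origin (TCP) lies between the finger pads; the fingertips stand 25 mm ahead of it and the grasp point (between the pads) lies 6 mm ahead of it; z points along the fingers, x is the direction in which the jaws open and shut, and the axes are right-handed (so a half turn about z gives the same grasp; the last joint's range is limited). The gripper opens to 85 mm and grips with 20 to 120 N. Pads are 22 mm wide; open, the fingers measure 114 mm over their backs; the gripper's body (76 mm by 85 mm) begins 54 mm behind the grasp point. The pads swing forward as they close: fully open they stand 13 mm farther back than shut.
Start: joints at [1.533, 0.04, 0.085, 0, -1.615, -0.334], TCP at [217.948, 558.991, 218.761] pointing down, gripper open.
Joint ranges: [-2.56, 2.56], [-1.29, 2.01], [-1.08, 1.49], [-3.29, 1.98], [-2.81, -0.18], [-2.99, 2.99]. Speed limits (rad/s): [2.57, 2.57, 3.01, 3.14, 3.14, 3.14].

INTERFACE

Orientations are given as a rotation vector (axis times angle).
In Python, from workcell import r, snapshot, nets gives the robot as it stands.
- The arm moves only by the tool arm_command, never from a script. Its argument "commands" is a list of rows, each a list of 2 entries, a list of its own where there are three numbers: the shift along the tool's x, y, z in cm, then the turn about the tool's z in degrees. A call has 1 to 8 rows; each row is the pose to reach, as a shift and turn from the pose measured when the call began, along the tool's axes at that moment; what a row does not reach only later rows make up. A row lasts 1/8 s, in which the tool goes at most 62.5 mm and 10.7 degrees, less where a joint would pass 70% of its speed; a pose out of reach is approached as far as the arm can. A call with a gripper value outside its range is refused whole. "hand" is the opening, from -1 (shut) to 1 (fully open), set as the call begins (left out, the last holds). The fingers move at their own pace and stop on an object; "grip_force" is the grip in N (left out, the last holds). Time passes only in rows, so rows that repeat a pose let the fingers close. It gives the time, the measured TCP pose, the force and the opening at its end, in the units of the state.
- r.sense(): the state, without advancing time (a new reading comes with each control period).
- snapshot(name): name is "scene" or "side" or "wrist"; returns a dict with "color" (384x512x3 uint8, red, green, blue), "vertical_fov" (degrees; the focal length in pixels is half the picture's height over the tangent of half this angle, whatever the lens; pixels are square), "cx", "cy" (the principal point, pixels), "view" (4x4, takes a point from world to camera coordinates); the wrist camera has in their place "mount" (4x4, takes a point from camera to tool coordinates, whose origin is the TCP and whose axes are the tool frame's). Camera axes: x right, y up, looking along -z (the intrinsics and any distortion apply to the point x, -y, -z); pixel columns grow to the right and rows downward; lengths in mm; the calibration is good to about 2 mm. The wrist camera is an equidistant fisheye: a pixel r from the principal point sees the ray r / f radians off the axis. A picture is of the moment at which its call begins: read the wrist's pose just before it. There is no depth.
- r.finish_job(): hands the job in, once; it reports no verdict.
Trained networks look in a picture, given as the dict that the camera call returned (one of the last four; its "shot" number tells which), for a name from the list of things; names that differ only in an ending like _2 or _b are one class to them, and where a whole thing is asked for, a point or a joint stands for the part that bears it (a point fixed in the world has none). Each returns a list of dicts, best first, with "conf" (0 to 1); they miss things now and then, are a little off and sometimes report something else, mostly with a low value. They report only what shows in the picture. A call takes as long as a camera call.
- nets.look_for(picture, label): "point" ([column, row] in pixels, amid what is visible of it).
The state is a dict: "time_s": time; "q": joint angles; "dq": joint speeds; "effort": joint torques, N m; "tool_pos": TCP position; "tool_rot": TCP orientation; "ft_force": force on the tool from outside, world axes, zero at the start; "ft_torque": the same for the moment, N m; "width": finger opening in mm.
Only numpy, scipy, OpenCV 4.12 (cv2) and the standard library are available. Lean on these libraries where they do the work, as an engineer would, in place of code of your own. Each camera call takes 0.05 s, during which the arm holds its last target.

TASK

Two round stirring rods lie askew across the grooves of the blue tray. Take the rake by its orange handle, set it down on the tray's plain blue end strip and comb it along the tray to the yellow end strip, so that each rod drops fully into a groove of its own. Leave the rake standing upright across both rails over the yellow strip, and do not touch the rods with the gripper.

Things in the scene. Friction and masses are not known exactly. Their poses are not given: they have to be found in the camera images.
- tray: Blue tray, fixed, 150 x 309 mm (x, y), z up. Origin: centre of its underside. Six grooves along its x: 20 wide, 15 deep, pitch 27, centres y -67.5..67.5. Ridge tops and end strips 23 mm above the bench. Plain strip y 84.5..146.5, yellow strip y -84.5..-146.5. Aluminium rails on both long sides: tops 43 mm above the bench, at x -69 and 69, 12 wide; the rake's head rides on them. End walls 38 high.
- rake_grip (a point): Middle of the loose rake's orange handle, 80 mm above the tine tips; z up. Stands on the bench; 0.25 kg. Handle: 24 mm thick along y (grip across this), 36 along x, top 30 mm above this point. Wooden head 170 (x) x 34 (y), 17 to 33 mm above the tips; 2 x 6 tines at y +-13, x to +-50; same both ways round. Head on the rails: this point 106 mm above the bench, tips 3 mm above the ridges.
- rod_red: Loose wooden rod with a red end, 14 mm thick, 110 long, 30 g. Origin: centre; x along it. Starts across the ridges (centre 30 mm above the bench), on the plain-strip side. In a groove: centre 15 mm up, top 1 mm below the ridges, so tines pass over it. Tines pushed slowly (about 50 mm/s), head parallel to the grooves, square the rod up and roll it ahead until it drops into the next free groove.
- rod_white: The same with a white end, lying across the ridges near the tray's middle. Origin at its centre, x along its length.

How it is judged (in metres and radians):
On the way:
1. the rake is set upright over the plain blue strip, its head on or within 10 mm of the rails (x of rake_grip in the frame of tray between -0.03 and 0.03 m and angle between rake_grip's own z axis and vertical below 0.17 rad and y of rake_grip in the frame of tray between 0.092 and 0.139 m and z of rake_grip in the frame of tray between 0.1 and 0.116 m), for 0.1 s.
At the end, for the whole second after the job is handed in: Each rod lies at rest at the bottom of a groove (centre under 19 mm above the bench), within 10 degrees of the grooves' direction; the rake stands on both rails, within 10 degrees of upright, its middle over the yellow strip (92 to 139 mm from the tray's middle) (z of rod_red in the frame of tray between 0.01 and 0.019 m and y of rod_red in the frame of tray between -0.088 and 0.088 m and x of rod_red in the frame of tray between -0.03 and 0.03 m and angle between the x axis of each of rod_red, rod_white and the x axis of tray, either way round below 0.17 rad and linear speed of each of rod_red, rod_white below 0.03 m/s and z of rod_white in the frame of tray between 0.01 and 0.019 m and y of rod_white in the frame of tray between -0.088 and 0.088 m and x of rod_white in the frame of tray between -0.03 and 0.03 m and x of rake_grip in the frame of tray between -0.03 and 0.03 m and angle between rake_grip's own z axis and vertical below 0.17 rad and y of rake_grip in the frame of tray between -0.139 and -0.092 m and z of rake_grip in the frame of tray between 0.1 and 0.112 m); the robot touches nothing.
It fails at once if the gripper touches a rod (contact force between the fingers and rod_red above 0.5 N or contact force between the fingers and rod_white above 0.5 N).
It also fails if it takes over 48 s, if anything falls off the work surface, if the arm or the gripper's body presses on something with over 40 N, if the wrist force passes 120 N, or if a joint passes its speed limit or range.

## Working session

There is one attempt and no reset: what is moved stays moved. The work goes in short steps, Python scripts to look and compute and a tool call to move; the robot and the scene stay as the last step left them, time stands still between calls to the robot, and variables do not carry over. Pictures are saved under pics/ and viewed, and the job is handed in when it is done.

Besides the shell and the picture viewer there is one more tool, called after "Emit:" by a JSON object that holds its "method" and its "body", one argument or row to a line. arm_command: Moves the arm, as the interface text tells. Its arguments: {"type":"object","properties":{"commands":{"type":"array","items":{"type":"array"}},"hand":{"type":"number"},"grip_force":{"type":"number"}},"required":["commands"]}

```bash
mkdir -p pics; ls
cat > h.py <<'E'
import numpy as np,cv2,json
from workcell import r,snapshot,nets
def shot(name,fn):
    s=r.sense(); p=snapshot(name); cv2.imwrite('pics/'+fn,cv2.resize(p['color'][:,:,::-1],None,fx=1.5,fy=1.5)); return s,p
def ray(p,uv,s=None):
    f=192/np.tan(np.radians(p['vertical_fov'])/2)
    u,v=uv
    a=(u-p['cx'])/f; b=(v-p['cy'])/f
    if 'view' in p:
        d=np.array([a,-b,-1.]); M=np.linalg.inv(np.array(p['view']))
    else:
        t=np.hypot(a,b); k=np.sin(t)/t if t>0 else 1
        d=np.array([a*k,-b*k,-np.cos(t)])
        T=np.eye(4);T[:3,:3]=cv2.Rodrigues(np.array(s['tool_rot'],float))[0];T[:3,3]=s['tool_pos']
        M=T@np.array(p['mount'])
    d=M[:3,:3]@d
    return M[:3,3],d/np.linalg.norm(d)
def atz(p,uv,z,s=None):
    o,d=ray(p,uv,s); return o+d*(z-o[2])/d[2]
def proj(p,X):
    f=192/np.tan(np.radians(p['vertical_fov'])/2)
    c=np.array(p['view'])@np.append(X,1); return p['cx']+f*c[0]/-c[2],p['cy']+f*-c[1]/-c[2]
E
python3 - <<'E'
from h import *
for n in ['scene','side','wrist']:
    s,p=shot(n,n+'0.png'); print(n,p['vertical_fov'],p['cx'],p['cy'],{k:v for k,v in p.items() if k not in('color','view','mount')}.keys())
    for l in ['tray','rake_grip','rod_red','rod_white']:
        print(l,[(d['point'],round(d['conf'],2)) for d in nets.look_for(p,l)[:2]])
print(r.sense())
E
```

```text
pics
scene 54.654223287037205 265.96632820570346 191.4857349880916 dict_keys(['vertical_fov', 'cx', 'cy', 'shot'])
tray [([303.0, 265.7], 0.97)]
rake_grip [([244.6, 192.7], 0.62)]
rod_red [([280.6, 243.4], 0.69)]
rod_white [([297.8, 247.7], 0.51)]
side 42.562357100242686 255.8010769152129 186.4856944797465 dict_keys(['vertical_fov', 'cx', 'cy', 'shot'])
tray [([288.2, 199.3], 0.6)]
rake_grip [([244.9, 250.1], 0.68)]
rod_red [([284.3, 197.1], 0.72)]
rod_white [([283.0, 188.4], 0.91)]
wrist 65.70646984690485 255.44853209755877 189.34026179429165 dict_keys(['vertical_fov', 'cx', 'cy', 'shot'])
tray []
rake_grip []
rod_red []
rod_white []
{'time_s': 0.75, 'q': array([ 1.53270031e+00,  4.01937645e-02,  8.47853746e-02, -2.07352121e-05,
       -1.61551585e+00, -3.33685166e-01]), 'dq': array([-9.17160163e-04, -7.92378798e-05, -7.36806884e-04,  1.67081062e-04,
       -1.00954256e-03, -1.49254632e-03]), 'effort': array([-9.47382941e-04, -3.67863178e+01,  3.47399819e+01,  6.93232834e+00,
       -8.10911206e-04,  3.62666356e-06]), 'tool_pos': array([217.94045456, 558.98018899, 218.75261533]), 'tool_rot': array([ 1.77254848e+00, -2.59366407e+00,  1.42075251e-04]), 'ft_force': array([ 0.02001676,  0.01956591, -0.03411709]), 'ft_torque': array([-0.02980429, -0.02575791, -0.01692253]), 'width': 85.44463906130643}
```

View pics/scene0.png

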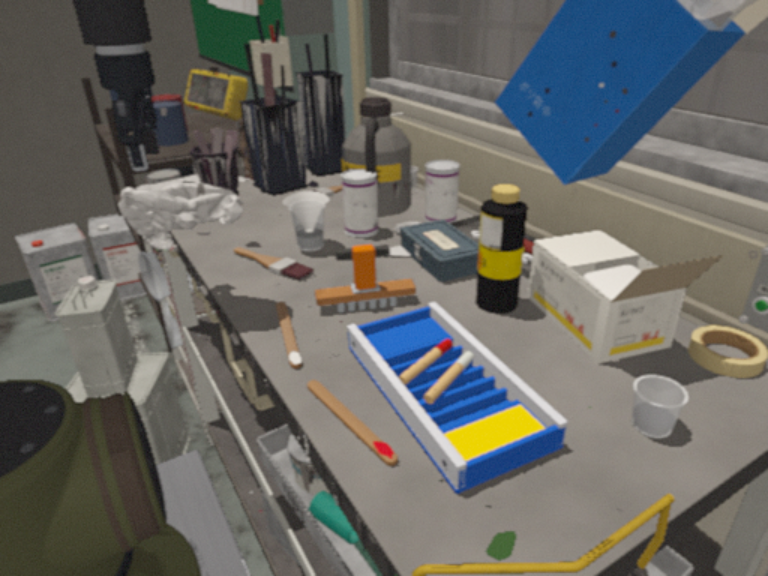

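View pics/side0.png

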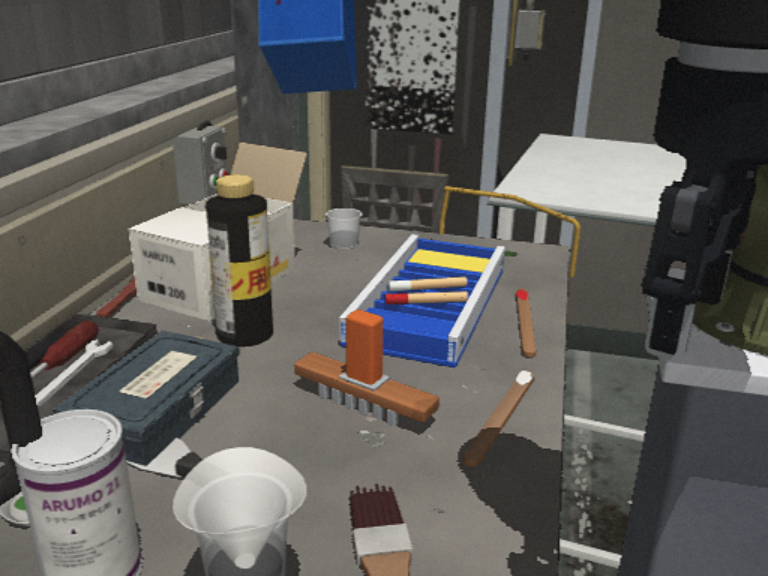

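View pics/wrist0.png

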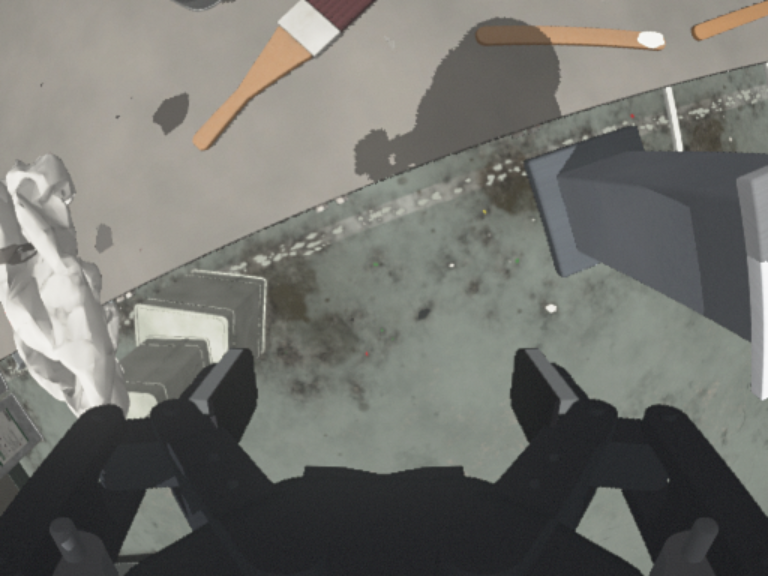

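Run:
```python
from h import *
s,p=shot('scene','a.png'); c=p['color'][160:330,195:390,::-1]; cv2.imwrite('pics/sc.png',cv2.resize(c,None,fx=4,fy=3.5,interpolation=cv2.INTER_CUBIC))
s,p=shot('side','b.png'); c=p['color'][150:290,190:345,::-1]; cv2.imwrite('pics/sd.png',cv2.resize(c,None,fx=5,fy=4,interpolation=cv2.INTER_CUBIC))
```

```text
(no output)
```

View pics/sc.png

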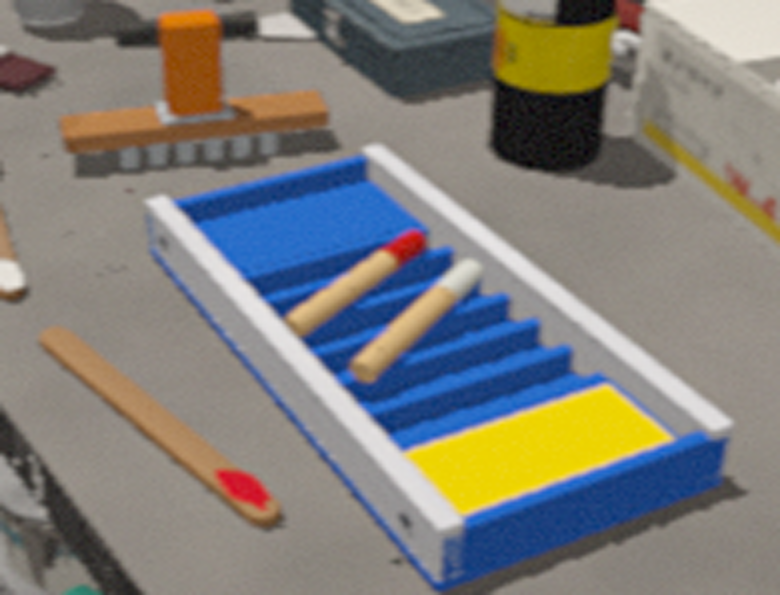

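View pics/sd.png

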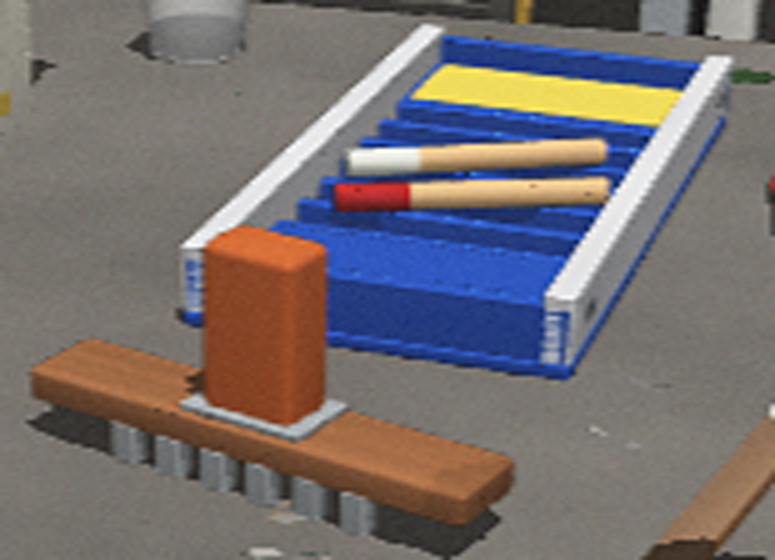

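```bash
cat > fit.py <<'E'
from h import *
from scipy.optimize import least_squares
_,A=shot('scene','a.png'); _,B=shot('side','b.png')
S=lambda x,y:(A,x/4+195,y/3.5+160)
D=lambda x,y:(B,x/5+190,y/4+150)
tray=[(S(147,203),(-75,154.5,43)),(S(383,147),(75,154.5,43)),(S(731,423),(75,-154.5,43)),(S(464,524),(-63,-154.5,43)),(S(706,432),(63,-154.5,43)),(S(675,437),(63,-146.5,23)),(S(610,387),(63,-84.5,23)),
(D(183,245),(75,154.5,43)),(D(425,25),(75,-154.5,43)),(D(577,300),(-75,154.5,43)),(D(545,295),(-63,154.5,43)),(D(732,60),(-75,-154.5,43)),(D(443,30),(63,-154.5,43))]
rake=[(D(88,340),(85,-17,33)),(D(32,372),(85,17,33)),(D(513,462),(-85,-17,33)),(D(470,498),(-85,17,33)),
(D(205,240),(18,12,110)),(D(245,229),(18,-12,110)),(D(325,245),(-18,-12,110)),(D(285,262),(-18,12,110)),
(S(328,103),(85,-17,33)),(S(66,128),(-85,-17,33)),(S(160,18),(-18,-12,110)),(S(220,17),(18,-12,110))]
def fit(L,x0):
    def f(x):
        c,s=np.cos(x[2]),np.sin(x[2]);o=[]
        for (p,u,v),P in L:
            X=[x[0]+c*P[0]-s*P[1],x[1]+s*P[0]+c*P[1],P[2]]
            a,b=proj(p,X);o+=[a-u,b-v]
        return o
    q=least_squares(f,x0,loss='soft_l1'); print(q.x.round(3)); print(np.array(f(q.x)).reshape(-1,2).round(1).tolist()); return q.x
g=atz(A,(303,265.7),20)
print(g, atz(B,(288,199),20))
best=None
fit(tray,[g[0],g[1],0]);
g=atz(A,(244.6,192.7),50); fit(rake,[g[0],g[1],0])
for n,E in dict(red=[S(415,240),S(295,325),D(337,196),D(608,190)],white=[S(470,270),S(365,367),D(350,160),D(603,152)]).items():
    print(n,[atz(p,(u,v),30).round(0)[:2].tolist() for p,u,v in E])
E
python3 fit.py
```

```text
[447.86545933  41.7550945   20.        ] [452.0742827  101.09115671  20.        ]
[ 4.56732e+02  8.03960e+01 -9.50000e-02]
[[-0.9, -1.9], [-1.1, -1.9], [0.4, -0.4], [-0.8, -1.5], [1.2, -0.8], [4.5, 3.5], [-1.0, -3.0], [-0.2, -0.8], [0.1, -0.9], [0.1, -0.8], [-0.1, -0.7], [1.1, -1.2], [1.4, -1.5]]
[ 4.83493e+02  3.46156e+02 -3.41000e-01]
[[-0.1, -1.2], [-1.5, -0.9], [1.0, -0.7], [-1.5, 0.6], [-2.3, 0.4], [-1.4, -2.5], [1.6, -0.5], [1.0, 1.1], [-0.4, 0.4], [-1.7, 1.1], [-0.3, 0.7], [-0.6, -0.5]]
red [[506.0, 135.0], [407.0, 100.0], [508.0, 138.0], [404.0, 102.0]]
white [[511.0, 94.0], [415.0, 52.0], [513.0, 95.0], [412.0, 56.0]]
```

```bash
cat >> h.py <<'E'
TR=(456.73,80.4,-0.095)
def plan(P,yaw):  # yaw = world direction of tool x (mod pi)
    s=r.sense(); R=cv2.Rodrigues(np.array(s['tool_rot'],float))[0]; 
    d=R.T@(np.array(P)-s['tool_pos'])/10
    cur=np.arctan2(R[1,0],R[0,0]); t=-(yaw-cur)  # tool z down
    t=(t+np.pi/2)%np.pi-np.pi/2
    print('t',round(s['time_s'],2),'pos',s['tool_pos'].round(1),'toolx deg',round(np.degrees(cur),2),'tilt',R[:,2].round(3),'w',round(s['width'],1),'F',s['ft_force'].round(1),'q6',s['q'][5].round(2))
    print('shift cm',d.round(2),'turn deg',np.degrees(t).round(2)); return d,t
def tr(x,y,z):
    c,s=np.cos(TR[2]),np.sin(TR[2]); return (TR[0]+c*x-s*y,TR[1]+s*x+c*y,z)
E
python3 - <<'E'
from h import *
plan((483.5,346.2,200),-0.341+np.pi/2)
plan((483.5,346.2,86),-0.341+np.pi/2)
E
```

```text
t 0.95 pos [218.  559.  218.7] toolx deg -111.3 tilt [ 0. -0. -1.] w 85.6 F [ 0.7  0.4 -0.7] q6 -0.33
shift cm [ 10.18 -32.47   1.88] turn deg -1.77
t 0.95 pos [218.  559.  218.7] toolx deg -111.3 tilt [ 0. -0. -1.] w 85.6 F [ 0.7  0.4 -0.7] q6 -0.33
shift cm [ 10.18 -32.47  13.28] turn deg -1.77
```

Emit:
{"method": "arm_command", "body": {
  "commands": [
    [[1.7, -5.4, -1.5], 0],
    [[3.4, -10.8, -3], -1],
    [[5.1, -16.2, -3], -1.8],
    [[6.8, -21.6, -3], -1.8],
    [[8.5, -27, -2], -1.8],
    [[10.2, -32.5, 0], -1.8],
    [[10.2, -32.5, 0], -1.8],
    [[10.2, -32.5, 0], -1.8]
  ],
  "hand": 1
}}

```text
time_s: 1.95
tool_pos: [483.8, 345.8, 218.9]
tool_rot: [-1.812, 2.566, -0.0]
ft_force: [-0.1, -0.3, 0.2]
width: 85.2
```

Run:
```python
from h import *
s,p=shot('wrist','w1.png')
plan((483.5,346.2,86),-0.341+np.pi/2)
print(nets.look_for(p,'rake_grip'))
```

```text
t 2.0 pos [483.5 346.4 219.4] toolx deg -109.48 tilt [ 0.001  0.    -1.   ] w 85.4 F [ 0.   0.1 -0.7] q6 0.27
shift cm [ 0.03 -0.   13.34] turn deg 0.06
[{'point': [260.2, 163.3], 'conf': 0.79}]
```

View pics/w1.png

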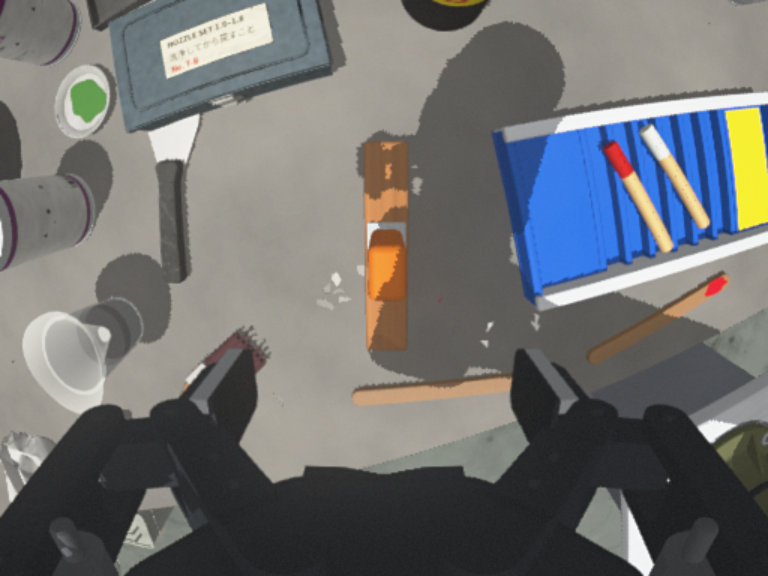

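The wrist view shows the handle top (about 387,275 in the enlarged picture) centred between the jaws (230 and 540) with the head parallel to the pads. I'll check it numerically.

Run:
```python
from h import *
s,p=shot('wrist','w1b.png')
for uv,z in [((388/1.5,273/1.5),110),((366/1.5,143/1.5),33),((408/1.5,143/1.5),33),((367/1.5,350/1.5),33),((407/1.5,350/1.5),33)]: print(atz(p,uv,z,s).round(1))
# tray rails
for uv in [(496,130),(537,306)]: 
    w=atz(p,(uv[0]/1.5,uv[1]/1.5),43,s); print('rail',w.round(1))
print(tr(75,154.5,43),tr(-75,154.5,43))
```

```text
[483.3 343.5 110. ]
[566.4 331.2  33. ]
[555.9 301.3  33. ]
[409.1 387.   33. ]
[398.1 355.7  33. ]
rail [545.1 235.8  43. ]
rail [401.9 242.9  43. ]
(np.float64(546.0472495106825), np.float64(227.08905528309361), 43) (np.float64(396.72361559739574), np.float64(241.3176305782772), 43)
```

Emit:
{"method": "arm_command", "body": {
  "commands": [
    [[0.1, 0.1, 3], 0],
    [[0.1, 0.1, 6], 0],
    [[0.1, 0.1, 9], 0],
    [[0.1, 0.1, 11.5], 0],
    [[0.1, 0.1, 13.0], 0],
    [[0.1, 0.1, 13.3], 0],
    [[0.1, 0.1, 13.3], 0]
  ]
}}

```text
time_s: 2.98
tool_pos: [482.2, 346.9, 87.6]
tool_rot: [-1.814, 2.562, 0.001]
ft_force: [-0.2, -0.3, 0.5]
width: 85.1
```

Emit:
{"method": "arm_command", "body": {
  "commands": [
    [[0, 0, 0], 0],
    [[0, 0, 0], 0],
    [[0, 0, 0], 0],
    [[0, 0, 0], 0],
    [[0, 0, 0], 0],
    [[0, 0, 0], 0]
  ],
  "hand": -1,
  "grip_force": 70
}}

```text
time_s: 3.72
tool_pos: [482.5, 346.9, 88.1]
tool_rot: [-1.814, 2.561, 0.0]
ft_force: [-0.1, -1.1, 4.0]
width: 22.1
```

Run:
```python
from h import *
s,p=shot('wrist','w2.png')
P=tr(0,116,165)
plan(P,TR[2]+np.pi/2)
```

```text
t 3.77 pos [482.4 347.   88.1] toolx deg -109.38 tilt [ 0.003  0.002 -1.   ] w 21.9 F [-1.3 -0.9  2.8] q6 0.27
shift cm [14.72 -3.64 -7.72] turn deg -13.94
```

View pics/w2.png

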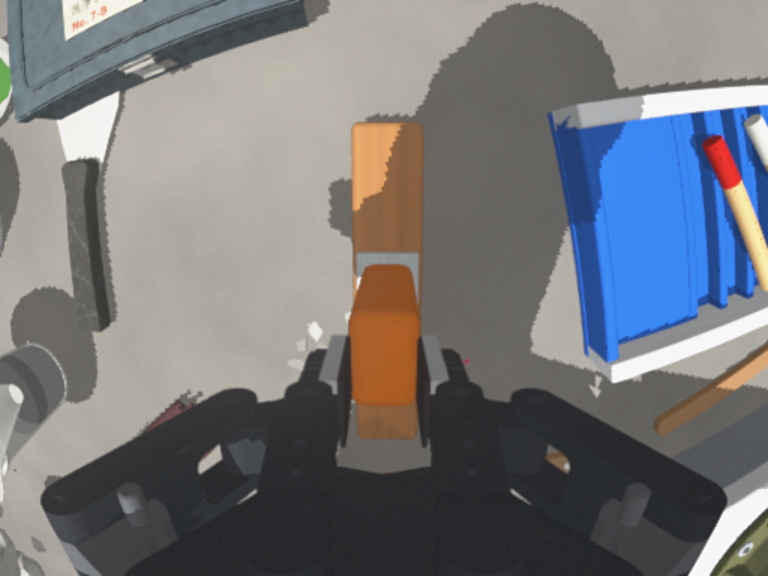

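Emit:
{"method": "arm_command", "body": {
  "commands": [
    [[0, 0, -2.5], 0],
    [[0, 0, -5], 0],
    [[0, 0, -7.5], 0],
    [[2.5, -0.6, -8.5], -3],
    [[5, -1.2, -8.5], -6],
    [[7.5, -1.8, -8.5], -9],
    [[10, -2.4, -8.5], -12],
    [[12, -3, -8.5], -13.9]
  ]
}}

```text
time_s: 4.78
tool_pos: [470.0, 222.8, 171.7]
tool_rot: [-2.113, 2.322, 0.001]
ft_force: [-0.2, -0.7, -2.0]
width: 21.5
```

Run:
```python
from h import *
plan(tr(0,116,165),TR[2]+np.pi/2)
```

```text
t 4.78 pos [470.  222.8 171.7] toolx deg -95.41 tilt [ 0.001  0.002 -1.   ] w 21.5 F [-0.2 -0.7 -2. ] q6 0.65
shift cm [ 2.7  -0.02  0.67] turn deg 0.03
```

Emit:
{"method": "arm_command", "body": {
  "commands": [
    [[1.5, 0, 0.3], 0],
    [[2.7, 0, 0.7], 0],
    [[2.7, 0, 2], 0],
    [[2.7, 0, 3], 0],
    [[2.7, 0, 3.5], 0],
    [[2.7, 0, 3.5], 0]
  ]
}}

```text
time_s: 5.52
tool_pos: [467.3, 196.1, 136.0]
tool_rot: [-2.114, 2.323, 0.001]
ft_force: [-0.1, 0.2, -1.9]
width: 21.6
```

Run:
```python
from h import *
plan(tr(0,116,114),TR[2]+np.pi/2)
s,p=shot('scene','s3.png');s,p=shot('side','d3.png')
a=cv2.imread('pics/s3.png')[200:500,280:600];b=cv2.imread('pics/d3.png')[200:500,250:570]
cv2.imwrite('pics/m3.png',cv2.resize(np.hstack([a,b]),None,fx=1.2,fy=1.2))
```

```text
t 5.53 pos [467.3 196.1 136. ] toolx deg -95.38 tilt [ 0.     0.001 -1.   ] w 21.6 F [-0.1  0.2 -1.9] q6 0.68
shift cm [ 0.02 -0.04  2.2 ] turn deg 0.06
```

View pics/m3.png

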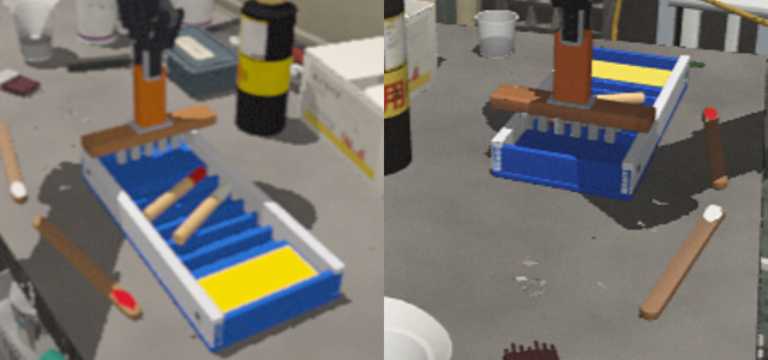

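The rake hangs squarely over the plain strip, with the tines inside the rails. Next I lower it.

Emit:
{"method": "arm_command", "body": {
  "commands": [
    [[0, 0, 0.8], 0],
    [[0, 0, 1.5], 0],
    [[0, 0, 1.9], 0],
    [[0, 0, 2.1], 0],
    [[0, 0, 2.1], 0],
    [[0, 0, 2.1], 0]
  ]
}}

```text
time_s: 6.38
tool_pos: [467.9, 196.3, 116.2]
tool_rot: [-2.113, 2.322, 0.0]
ft_force: [-0.3, -0.3, -2.5]
width: 21.7
```

Run:
```python
from h import *
plan(tr(0,116,114),TR[2]+np.pi/2)
s,p=shot('side','d4.png');s,w=shot('wrist','w4.png')
a=cv2.imread('pics/d4.png')[200:500,300:620];b=cv2.imread('pics/w4.png')[:450,200:]
cv2.imwrite('pics/m4.png',np.hstack([a,cv2.resize(b,(400,300))]))
```

```text
t 6.38 pos [467.9 196.3 116.2] toolx deg -95.39 tilt [ 0.002  0.002 -1.   ] w 21.7 F [-0.3 -0.3 -2.5] q6 0.68
shift cm [0.04 0.01 0.22] turn deg 0.05
```

View pics/m4.png

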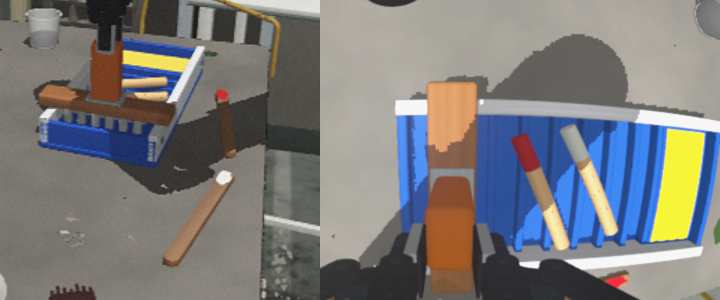

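Emit:
{"method": "arm_command", "body": {
  "commands": [
    [[0, 0, 0.1], 0],
    [[0, 0, 0.2], 0],
    [[0, 0, 0.25], 0],
    [[0, 0, 0.25], 0]
  ]
}}

```text
time_s: 6.98
tool_pos: [467.9, 196.3, 114.1]
tool_rot: [-2.113, 2.321, 0.0]
ft_force: [-1.3, -1.0, 2.3]
width: 21.8
```

Run:
```python
from h import *
plan(tr(0,-116,114),TR[2]+np.pi/2)
```

```text
t 6.97 pos [467.9 196.3 114.1] toolx deg -95.39 tilt [ 0.002  0.002 -1.   ] w 21.8 F [-1.3 -1.   2.3] q6 0.68
shift cm [23.24  0.03 -0.04] turn deg 0.05
```

Emit:
{"method": "arm_command", "body": {
  "commands": [
    [[0.5, 0, 0], 0],
    [[1.1, 0, 0], 0],
    [[1.7, 0, 0], 0],
    [[2.3, 0, 0], 0],
    [[2.9, 0, 0], 0],
    [[3.5, 0, 0], 0],
    [[4.1, 0, 0], 0],
    [[4.7, 0, 0], 0]
  ]
}}

```text
time_s: 7.98
tool_pos: [463.5, 149.2, 114.1]
tool_rot: [-2.112, 2.321, 0.0]
ft_force: [-0.1, 1.7, -0.6]
width: 21.8
```

```bash
cat > look.py <<'E'
from h import *
import sys
n=sys.argv[1]
plan(tr(0,-116,114),TR[2]+np.pi/2)
s,p=shot('scene','s.png');s,w=shot('wrist','w.png')
a=cv2.imread('pics/s.png')[280:500,330:580];b=cv2.imread('pics/w.png')[:450,150:]
cv2.imwrite(f'pics/{n}.png',np.hstack([cv2.resize(a,(330,290)),cv2.resize(b,(398,290))]))
E
python3 look.py m5
```

```text
t 7.97 pos [463.5 149.2 114.1] toolx deg -95.39 tilt [ 0.002  0.002 -1.   ] w 21.8 F [-0.1  1.7 -0.6] q6 0.75
shift cm [18.51  0.04 -0.03] turn deg 0.05
```

View pics/m5.png

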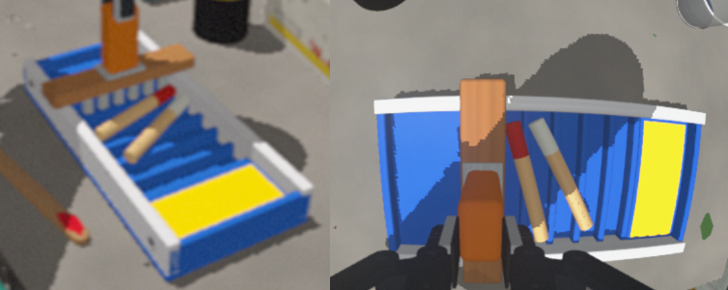

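The red rod is being squared up by the tines. I keep going.

Emit:
{"method": "arm_command", "body": {
  "commands": [
    [[0.6, 0, 0], 0],
    [[1.2, 0, 0], 0],
    [[1.8, 0, 0], 0],
    [[2.4, 0, 0], 0],
    [[3.0, 0, 0], 0]
  ]
}}

```text
time_s: 8.7
tool_pos: [460.6, 118.5, 114.1]
tool_rot: [-2.112, 2.322, -0.0]
ft_force: [0.0, 1.9, 0.1]
width: 22.0
```

```bash
python3 look.py m6
```

```text
t 8.7 pos [460.6 118.5 114.1] toolx deg -95.42 tilt [ 0.002  0.002 -1.   ] w 22.0 F [0.  1.9 0.1] q6 0.8
shift cm [15.43  0.03 -0.02] turn deg 0.02
```

View pics/m6.png

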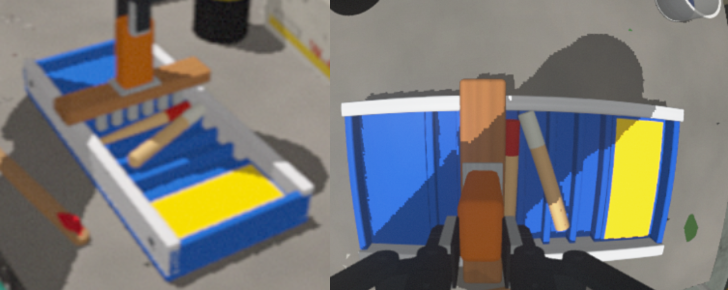

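Emit:
{"method": "arm_command", "body": {
  "commands": [
    [[0.6, 0, 0], 0],
    [[1.2, 0, 0], 0],
    [[1.8, 0, 0], 0],
    [[2.4, 0, 0], 0],
    [[3.0, 0, 0], 0],
    [[3.6, 0, 0], 0]
  ]
}}

```text
time_s: 9.55
tool_pos: [459.0, 85.8, 117.7]
tool_rot: [-2.107, 2.312, 0.001]
ft_force: [-3.7, 12.5, 11.4]
width: 21.6
```

```bash
python3 look.py m7
```

```text
t 9.55 pos [459.   85.8 117.7] toolx deg -95.3 tilt [ 0.009  0.009 -1.   ] w 21.6 F [-3.7 12.5 11.4] q6 0.86
shift cm [12.16  0.21  0.24] turn deg 0.14
```

View pics/m7.png

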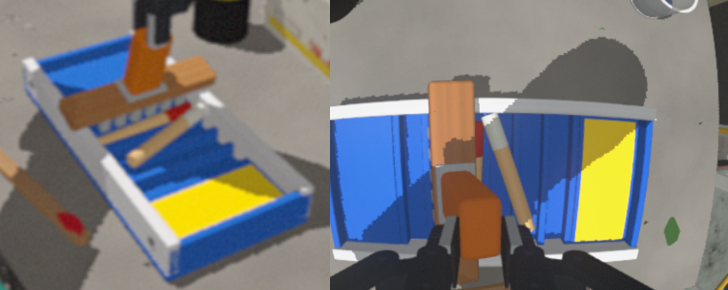

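Run:
```python
from h import *
s,p=shot('scene','s.png');a=p['color'][190:310,215:350,::-1]
s,w=shot('wrist','w.png');b=w['color'][60:180,270:420,::-1]
s,p=shot('side','d.png');c=p['color'][130:250,230:360,::-1]
f=lambda x:cv2.resize(x,(395,330),interpolation=cv2.INTER_CUBIC)
cv2.imwrite('pics/m8.png',np.hstack([f(a),f(b)]));cv2.imwrite('pics/m8b.png',cv2.resize(c,None,fx=4,fy=4,interpolation=cv2.INTER_CUBIC))
```

```text
(no output)
```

View pics/m8.png

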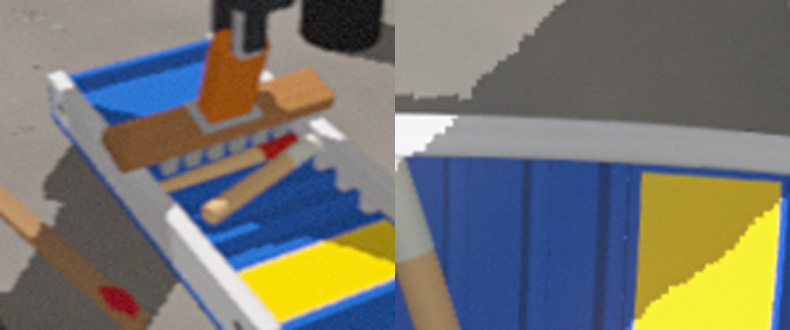

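View pics/m8b.png

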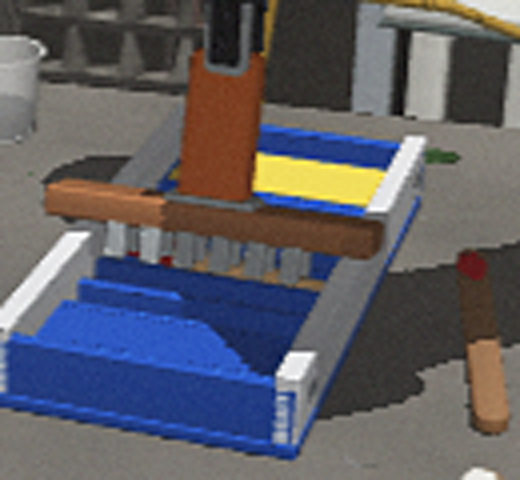

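The rake has jammed: it tilts and the force is 12 N. I back off 25 mm to see how the rods lie.

Emit:
{"method": "arm_command", "body": {
  "commands": [
    [[-0.5, 0, 0], 0],
    [[-1, 0, 0.1], 0],
    [[-1.5, 0, 0.1], 0],
    [[-2.0, 0, 0.1], 0],
    [[-2.5, 0, 0.1], 0],
    [[-2.5, 0, 0.1], 0]
  ]
}}

```text
time_s: 10.55
tool_pos: [461.8, 108.5, 118.1]
tool_rot: [-2.108, 2.315, -0.005]
ft_force: [-0.9, -4.9, 7.2]
width: 21.6
```

```bash
cat > look2.py <<'E'
from h import *
import sys
n=sys.argv[1]
plan(tr(0,-116,114),TR[2]+np.pi/2)
s,p=shot('scene','s.png');a=p['color'][190:310,215:350,::-1]
s,w=shot('wrist','w.png');b=w['color'][40:180,240:400,::-1]
s,p=shot('side','d.png');c=p['color'][130:250,230:360,::-1]
f=lambda x:cv2.resize(x,(395,330),interpolation=cv2.INTER_CUBIC)
z=f(c)
cv2.imwrite(f'pics/{n}.png',np.hstack([f(a),f(c)]));cv2.imwrite(f'pics/{n}w.png',cv2.resize(b,None,fx=4,fy=4,interpolation=cv2.INTER_CUBIC))
E
python3 look2.py m9
```

```text
t 10.55 pos [461.8 108.5 118.1] toolx deg -95.35 tilt [ 0.01   0.004 -1.   ] w 21.6 F [-0.9 -4.9  7.2] q6 0.82
shift cm [14.45  0.26  0.33] turn deg 0.09
```

View pics/m9.png

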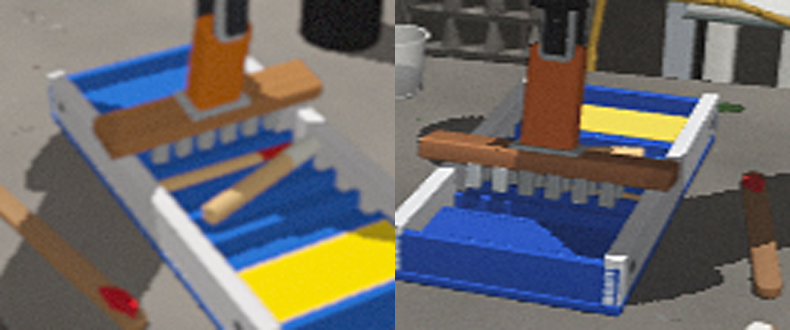

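View pics/m9w.png

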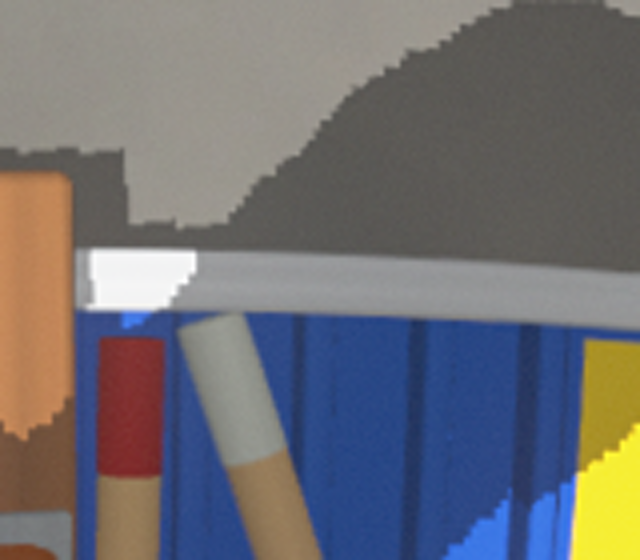

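```bash
cat >> h.py <<'E'
def loc(w):
    c,s=np.cos(TR[2]),np.sin(TR[2]); d=np.array(w[:2])-TR[:2]; return (round(c*d[0]+s*d[1],1),round(-s*d[0]+c*d[1],1))
E
python3 - <<'E'
from h import *
s,p=shot('wrist','w9.png')
g=lambda x,y,z:loc(atz(p,(240+x/4,40+y/4),z,s))
print('red end',g(131,338,22),'white end',g(212,325,30),'rail inner',g(212,312,43),g(500,325,43),'white mid',g(257,465,32), 'groove edges', g(295,500,23),g(410,500,23),g(525,400,23),'yellow',g(583,345,23))
E
```

```text
red end (np.float64(57.2), np.float64(14.4)) white end (np.float64(60.4), np.float64(-1.7)) rail inner (np.float64(63.3), np.float64(-0.1)) (np.float64(63.1), np.float64(-59.0)) white mid (np.float64(31.9), np.float64(-11.4)) groove edges (np.float64(23.1), np.float64(-21.5)) (np.float64(23.5), np.float64(-47.5)) (np.float64(46.6), np.float64(-73.3)) yellow (np.float64(59.6), np.float64(-87.0))
```

View pics/w9.png

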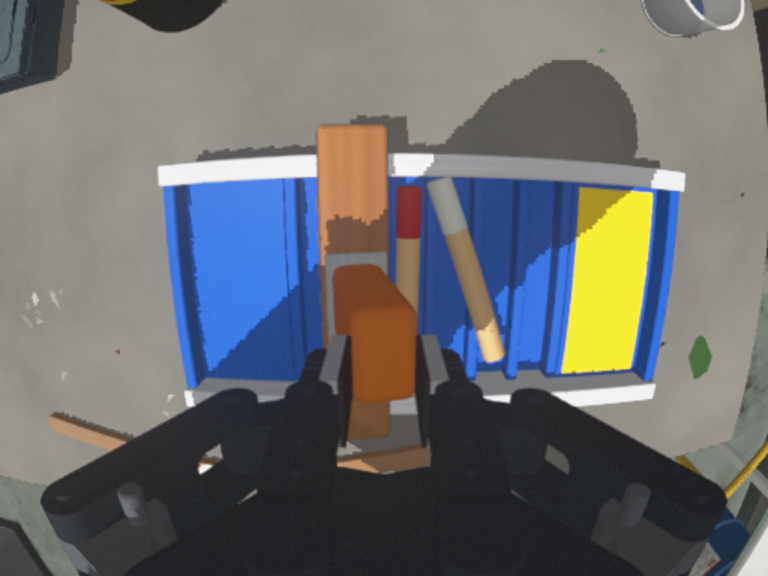

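Run:
```python
from h import *
s,p=shot('wrist','w10.png'); _,a=shot('scene','s10.png')
c=a['color'][205:275,250:340,::-1]; cv2.imwrite('pics/sc10.png',cv2.resize(c,None,fx=8,fy=8,interpolation=cv2.INTER_CUBIC))
c=p['color'][105:260,180:360,::-1]; cv2.imwrite('pics/wc10.png',cv2.resize(c,None,fx=4,fy=3.8,interpolation=cv2.INTER_CUBIC))
```

```text
(no output)
```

View pics/sc10.png

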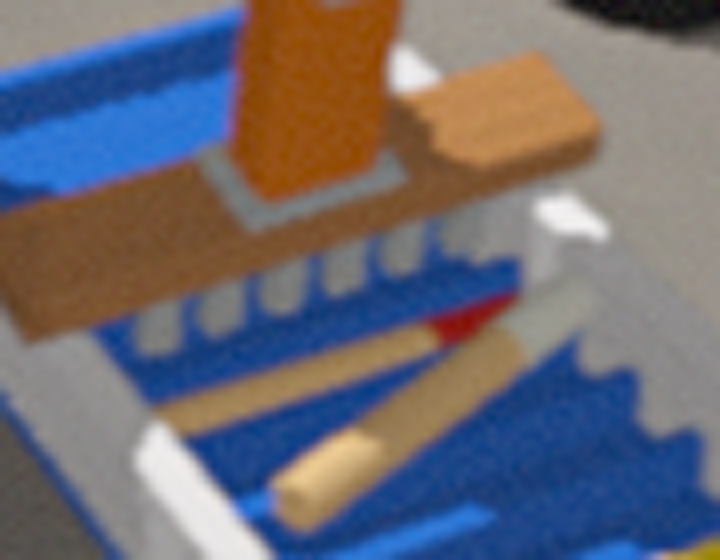

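View pics/wc10.png

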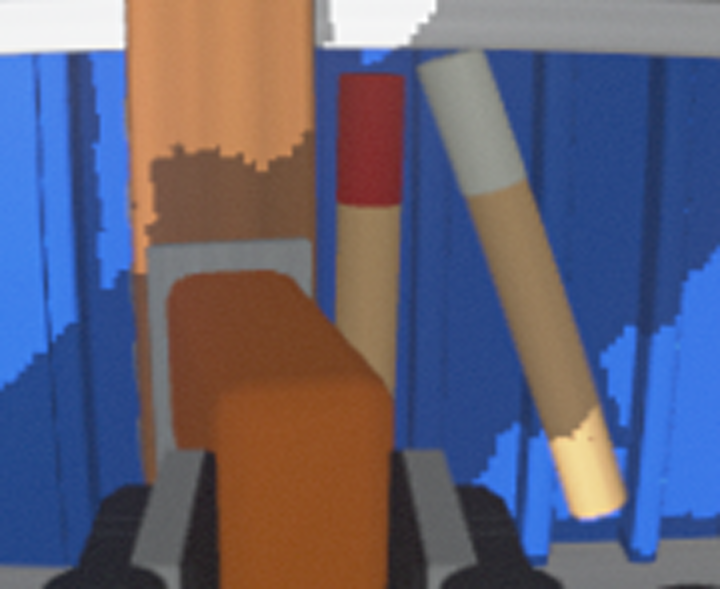

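Run:
```python
from h import *
s,p=shot('wrist','w10.png'); _,a=shot('scene','s10.png')
for z in (15,20,25,30): 
  g=lambda x,y:loc(atz(p,(180+x/4,105+y/3.8),z,s)); h=lambda x,y:loc(atz(a,(250+x/8,205+y/8),z))
  print(z,'red w',g(371,75),g(369,205),'scene',h(430,345),h(200,408),'| white w',g(450,58),g(605,510),'scene',h(570,295),h(295,500),)
print('ref ridge check wrist', [loc(atz(p,(180+x/4,105+540/3.8),23,s)) for x in (525,548,632,655)])
```

```text
15 red w (np.float64(56.8), np.float64(14.0)) (np.float64(26.7), np.float64(14.2)) scene (np.float64(28.1), np.float64(11.9)) (np.float64(-36.5), np.float64(16.7)) | white w (np.float64(60.9), np.float64(-3.1)) (np.float64(-50.5), np.float64(-44.6)) scene (np.float64(72.0), np.float64(13.1)) (np.float64(-32.2), np.float64(-24.6))
20 red w (np.float64(57.0), np.float64(14.3)) (np.float64(27.5), np.float64(14.4)) scene (np.float64(24.5), np.float64(6.5)) (np.float64(-39.3), np.float64(11.2)) | white w (np.float64(61.0), np.float64(-2.5)) (np.float64(-48.2), np.float64(-43.2)) scene (np.float64(68.0), np.float64(7.7)) (np.float64(-35.1), np.float64(-29.7))
25 red w (np.float64(57.1), np.float64(14.6)) (np.float64(28.3), np.float64(14.7)) scene (np.float64(21.0), np.float64(1.1)) (np.float64(-42.2), np.float64(5.7)) | white w (np.float64(61.1), np.float64(-1.9)) (np.float64(-46.0), np.float64(-41.8)) scene (np.float64(64.0), np.float64(2.2)) (np.float64(-38.0), np.float64(-34.7))
30 red w (np.float64(57.3), np.float64(14.8)) (np.float64(29.0), np.float64(14.9)) scene (np.float64(17.5), np.float64(-4.4)) (np.float64(-45.0), np.float64(0.2)) | white w (np.float64(61.2), np.float64(-1.3)) (np.float64(-43.7), np.float64(-40.4)) scene (np.float64(60.0), np.float64(-3.2)) (np.float64(-40.9), np.float64(-39.7))
ref ridge check wrist [(np.float64(-54.6), np.float64(-23.7)), (np.float64(-54.7), np.float64(-29.2)), (np.float64(-55.3), np.float64(-49.9)), (np.float64(-55.5), np.float64(-55.8))]
```

Stereo puts the red rod at z≈15, lying fully down in groove y=13.5. The white rod is still on the ridges, with its end near the rail. The rake has turned in the grip by about 15°. I let it settle flat on the rails and regrip harder.

Emit:
{"method": "arm_command", "body": {
  "commands": [
    [[0, 0, 0], 0],
    [[0, 0, 0], 0],
    [[0, 0, 0], 0],
    [[0, 0, 0], 0],
    [[0, 0, 0], 0],
    [[0, 0, 0], 0]
  ],
  "hand": 0.4
}}

```text
time_s: 11.7
tool_pos: [461.8, 108.5, 118.0]
tool_rot: [-2.108, 2.315, -0.005]
ft_force: [0.8, 0.2, -0.4]
width: 59.8
```

```bash
python3 look2.py m11
```

```text
t 11.7 pos [461.8 108.5 118. ] toolx deg -95.37 tilt [ 0.01   0.005 -1.   ] w 59.8 F [ 0.8  0.2 -0.4] q6 0.82
shift cm [14.45  0.26  0.32] turn deg 0.08
```

View pics/m11.png

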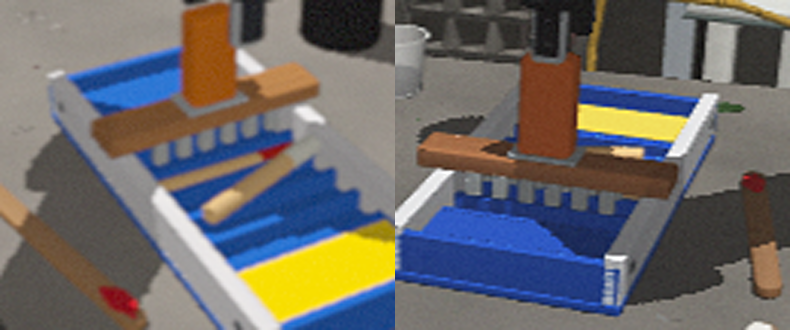

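View pics/w.png

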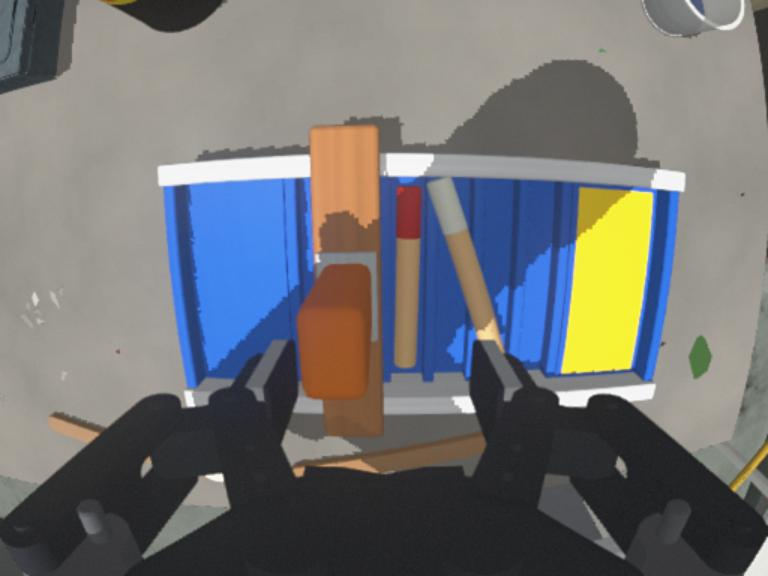

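Emit:
{"method": "arm_command", "body": {
  "commands": [
    [[-1, 0.1, 0], 0],
    [[-2, 0.2, 0], 0],
    [[-2, 0.2, 0.6], 0],
    [[-2, 0.2, 1.2], 0],
    [[-2, 0.2, 1.2], 0],
    [[-2, 0.2, 1.2], 0]
  ]
}}

```text
time_s: 12.6
tool_pos: [461.8, 128.4, 106.2]
tool_rot: [-2.108, 2.316, -0.005]
ft_force: [-0.9, -0.1, -0.2]
width: 60.1
```

Emit:
{"method": "arm_command", "body": {
  "commands": [
    [[0, 0, 0], 0],
    [[0, 0, 0], 0],
    [[0, 0, 0], 0],
    [[0, 0, 0], 0],
    [[0, 0, 0], 0]
  ],
  "hand": -1,
  "grip_force": 120
}}

```text
time_s: 13.22
tool_pos: [462.1, 128.3, 106.8]
tool_rot: [-2.107, 2.315, -0.006]
ft_force: [-1.1, -0.7, 5.2]
width: 21.4
```

```bash
python3 look2.py m12
```

```text
t 13.22 pos [462.1 128.3 106.8] toolx deg -95.38 tilt [ 0.011  0.004 -1.   ] w 21.4 F [-1.1 -0.7  5.2] q6 0.78
shift cm [16.41  0.09 -0.8 ] turn deg 0.06
```

View pics/w.png

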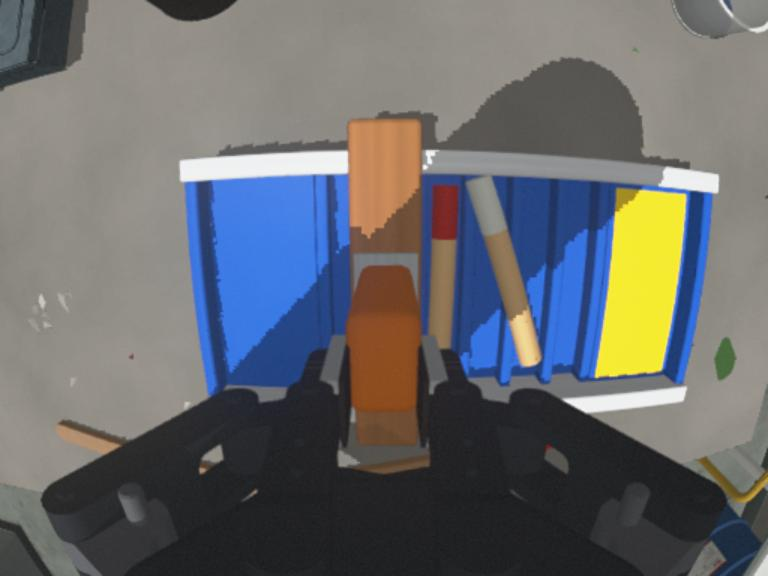

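The rake is upright and centred again at 120 N. I raise it about 1 mm and pass it over the red rod, watching the force.

Emit:
{"method": "arm_command", "body": {
  "commands": [
    [[0.4, 0, -0.15], 0],
    [[0.9, 0, -0.15], 0],
    [[1.4, 0, -0.15], 0],
    [[1.9, 0, -0.15], 0],
    [[2.4, 0, -0.15], 0]
  ]
}}

```text
time_s: 14.0
tool_pos: [459.7, 104.0, 108.1]
tool_rot: [-2.107, 2.316, -0.006]
ft_force: [0.8, -0.2, -1.4]
width: 21.2
```

```bash
python3 look2.py m13
```

```text
t 14.0 pos [459.7 104.  108.1] toolx deg -95.39 tilt [ 0.011  0.004 -1.   ] w 21.2 F [ 0.8 -0.2 -1.4] q6 0.82
shift cm [13.97  0.08 -0.66] turn deg 0.05
```

View pics/w.png

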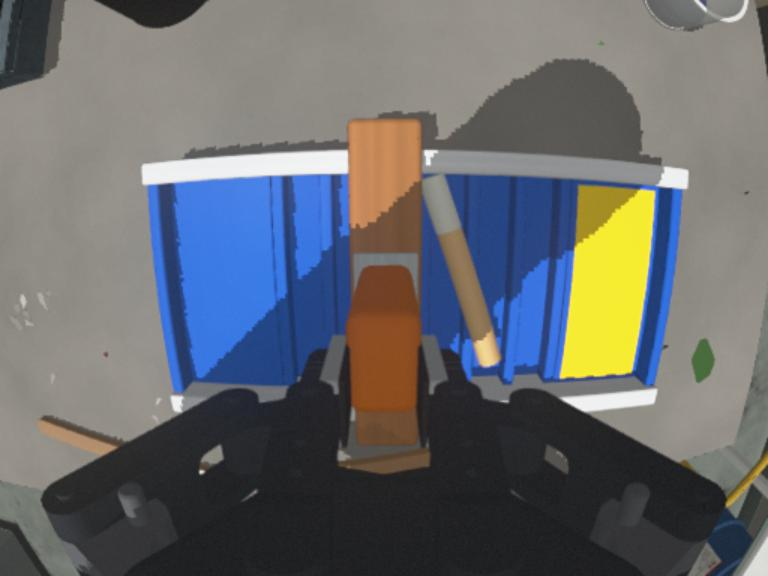

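View pics/m13.png

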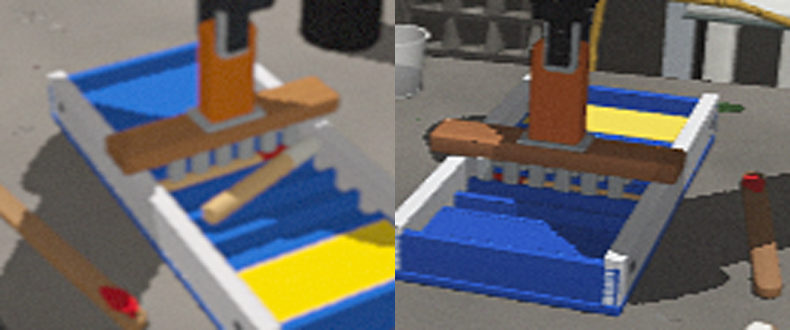

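Emit:
{"method": "arm_command", "body": {
  "commands": [
    [[0.3, 0, 0.1], 0],
    [[0.7, 0, 0.1], 0],
    [[1.1, 0, 0.1], 0],
    [[1.5, 0, 0.1], 0],
    [[1.9, 0, 0.1], 0]
  ]
}}

```text
time_s: 14.78
tool_pos: [458.0, 84.9, 107.1]
tool_rot: [-2.107, 2.316, -0.006]
ft_force: [1.0, -0.0, -2.0]
width: 21.0
```

```bash
python3 look2.py m14
```

```text
t 14.78 pos [458.   84.9 107.1] toolx deg -95.41 tilt [ 0.011  0.004 -1.   ] w 21.0 F [ 1. -0. -2.] q6 0.85
shift cm [12.06  0.08 -0.75] turn deg 0.03
```

View pics/w.png

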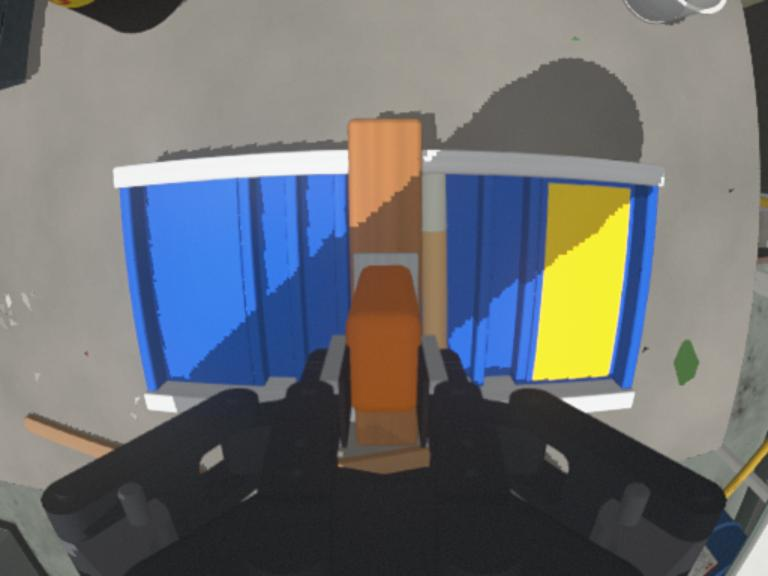

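View pics/m14.png

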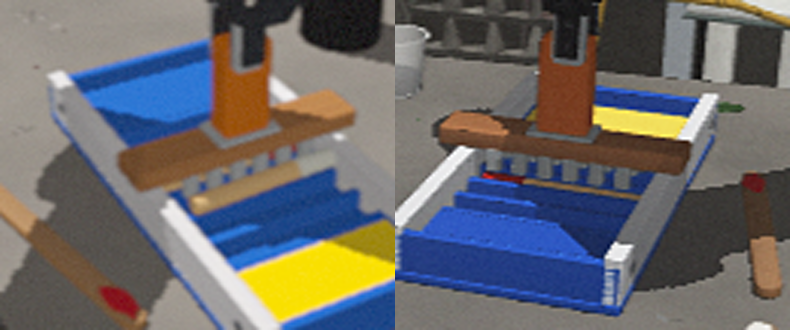

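Emit:
{"method": "arm_command", "body": {
  "commands": [
    [[0.4, 0, 0], 0],
    [[0.9, 0, 0], 0],
    [[1.4, 0, 0], 0],
    [[1.9, 0, 0], 0],
    [[2.5, 0, 0], 0]
  ]
}}

```text
time_s: 15.55
tool_pos: [455.6, 59.8, 107.0]
tool_rot: [-2.106, 2.316, -0.006]
ft_force: [-0.6, 0.5, -1.6]
width: 21.0
```

```bash
python3 look2.py m15
```

```text
t 15.55 pos [455.6  59.8 107. ] toolx deg -95.43 tilt [ 0.011  0.004 -1.   ] w 21.0 F [-0.6  0.5 -1.6] q6 0.9
shift cm [ 9.53  0.08 -0.75] turn deg 0.02
```

View pics/w.png

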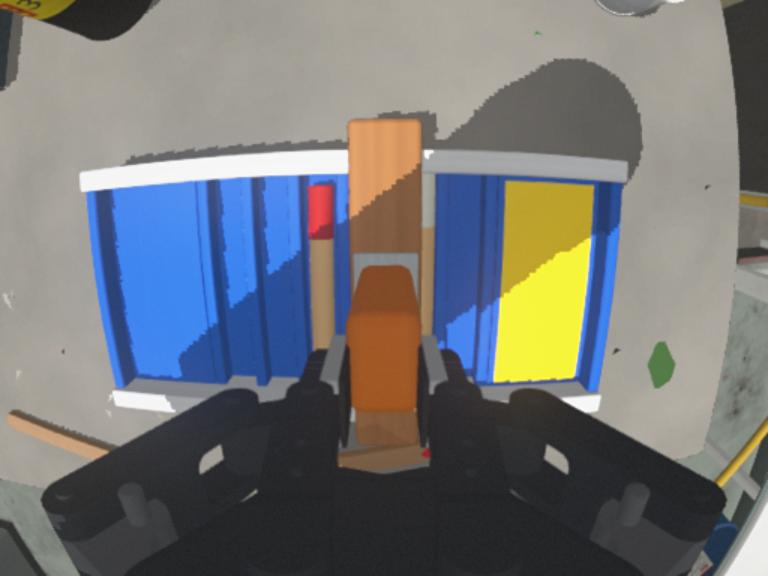

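View pics/m15.png

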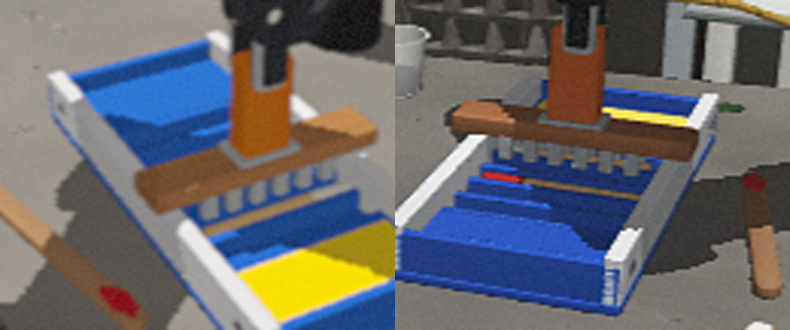

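The red rod is in groove 13.5, and the white one appears to be down in groove −40.5. I carry on over it with a little more lift.

Emit:
{"method": "arm_command", "body": {
  "commands": [
    [[0.4, 0, -0.1], 0],
    [[1.0, 0, -0.1], 0],
    [[1.6, 0, -0.1], 0],
    [[2.2, 0, -0.1], 0],
    [[2.8, 0, -0.1], 0],
    [[3.4, 0, -0.1], 0]
  ]
}}

```text
time_s: 16.45
tool_pos: [452.4, 25.5, 107.9]
tool_rot: [-2.106, 2.317, -0.006]
ft_force: [0.2, 0.6, -0.6]
width: 21.0
```

```bash
python3 look2.py m16
```

```text
t 16.45 pos [452.4  25.5 107.9] toolx deg -95.46 tilt [ 0.011  0.004 -1.   ] w 21.0 F [ 0.2  0.6 -0.6] q6 0.97
shift cm [ 6.09  0.08 -0.65] turn deg -0.02
```

View pics/w.png

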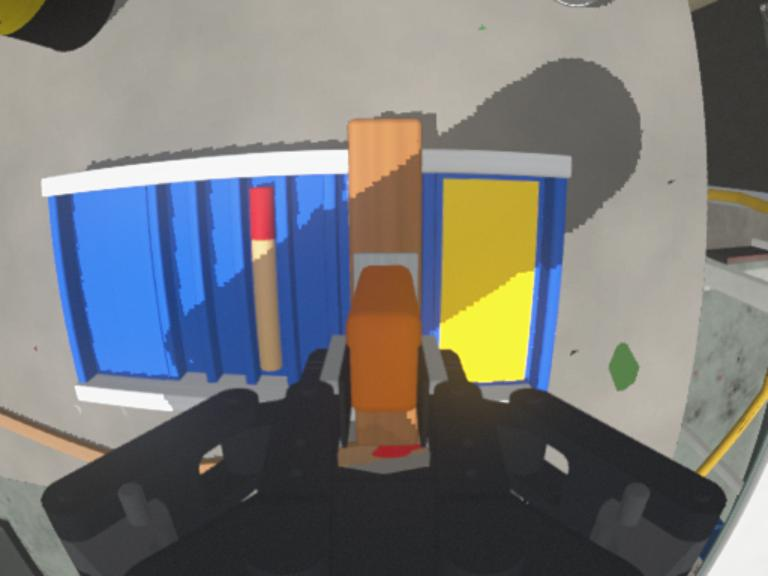

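View pics/m16.png

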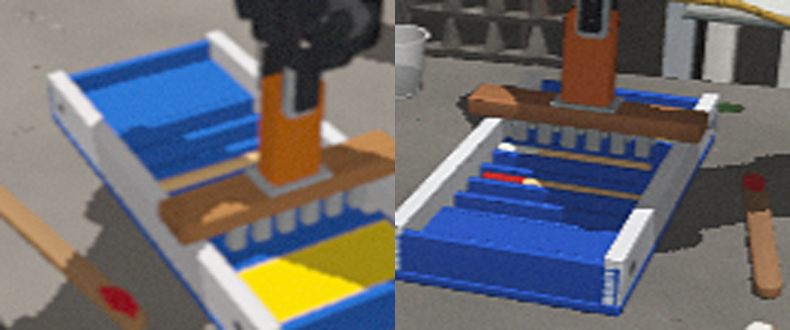

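Emit:
{"method": "arm_command", "body": {
  "commands": [
    [[0.7, 0, 0], 0],
    [[1.5, 0, 0], 0],
    [[2.3, 0, 0], 0],
    [[3.1, 0, 0], 0],
    [[3.9, 0, 0], 0],
    [[4.7, 0, 0], 0],
    [[5.5, 0, 0], 0],
    [[6.0, 0, 0], 0]
  ]
}}

```text
time_s: 17.6
tool_pos: [446.7, -34.5, 107.6]
tool_rot: [-2.104, 2.317, -0.006]
ft_force: [0.0, 0.5, -1.8]
width: 21.1
```

Emit:
{"method": "arm_command", "body": {
  "commands": [
    [[0, 0, 0.1], 0],
    [[0, 0, 0.15], 0],
    [[0, 0, 0.15], 0],
    [[0, 0, 0.15], 0]
  ]
}}

```text
time_s: 18.1
tool_pos: [446.8, -34.8, 106.9]
tool_rot: [-2.105, 2.317, -0.008]
ft_force: [-2.9, -1.6, 6.2]
width: 21.3
```

```bash
python3 look2.py m17
```

```text
t 18.1 pos [446.8 -34.8 106.9] toolx deg -95.5 tilt [ 0.012  0.004 -1.   ] w 21.3 F [-2.9 -1.6  6.2] q6 1.1
shift cm [ 0.04  0.1  -0.72] turn deg -0.06
```

View pics/w.png

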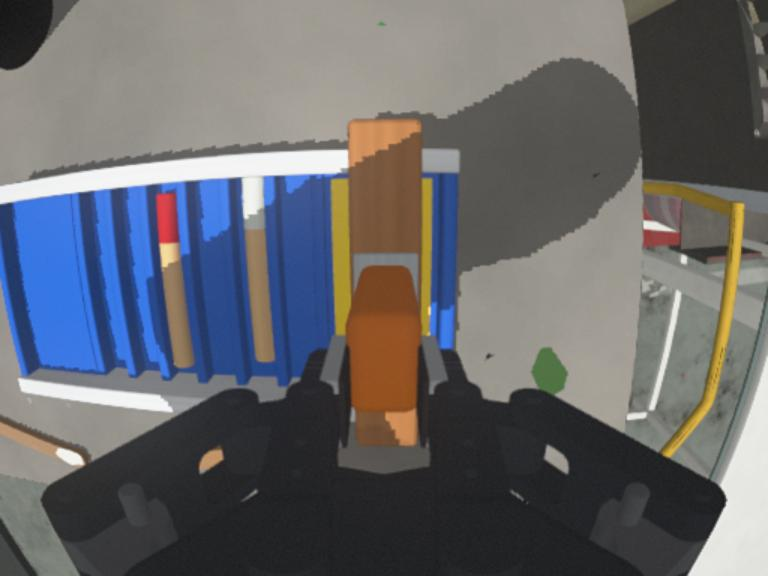

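View pics/m17.png

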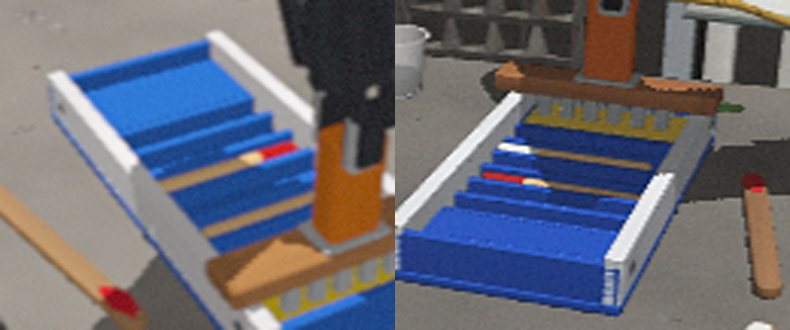

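Both rods lie in grooves of their own and the rake is centred over the yellow strip. I release and withdraw straight up.

Emit:
{"method": "arm_command", "body": {
  "commands": [
    [[0, 0, 0], 0],
    [[0, 0, 0], 0],
    [[0, 0, 0], 0],
    [[0, 0, 0], 0],
    [[0, 0, 0], 0]
  ],
  "hand": 0.4
}}

```text
time_s: 18.88
tool_pos: [446.8, -34.8, 106.8]
tool_rot: [-2.105, 2.317, -0.008]
ft_force: [0.4, -0.0, -0.2]
width: 60.2
```

Emit:
{"method": "arm_command", "body": {
  "commands": [
    [[0, 0, -1], 0],
    [[0, 0, -3], 0],
    [[0, 0, -6], 0],
    [[0, 0, -9], 0],
    [[0, 0, -12], 0],
    [[0, 0, -14], 0],
    [[0, 0, -14], 0]
  ]
}}

```text
time_s: 19.75
tool_pos: [445.8, -35.3, 249.1]
tool_rot: [-2.102, 2.315, -0.011]
ft_force: [0.6, 0.3, -0.7]
width: 59.4
```

```bash
python3 look2.py m18
```

```text
t 19.75 pos [445.8 -35.3 249.1] toolx deg -95.5 tilt [ 0.015  0.005 -1.   ] w 59.4 F [ 0.6  0.3 -0.7] q6 1.1
shift cm [ 0.06  0.21 13.5 ] turn deg -0.06
```

View pics/w.png

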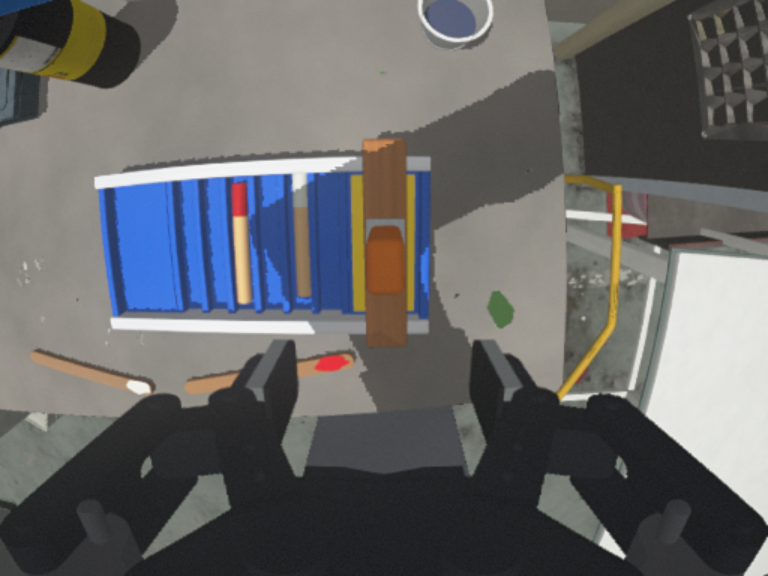

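View pics/m18.png

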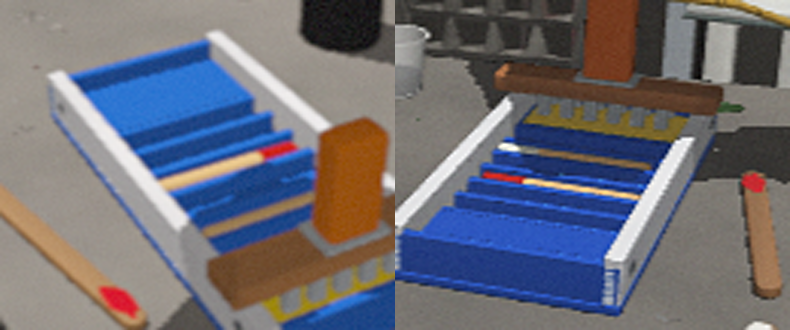

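Now I verify rod positions and heights before handing in.

Run:
```python
from h import *
s,p=shot('wrist','w19.png')
g=lambda x,y,z:loc(atz(p,(x/1.5,y/1.5),z,s))
print('red',g(238,184,15),g(244,303,15),'white',g(300,173,15),g(304,296,15))
print('rake head',g(384,140,59),g(386,346,59),'handle top',g(385,262,136),'edges',g(363,142,59),g(406,142,59))
print('white z30',g(300,173,30),g(304,296,30), 'yellow',g(351,176,23))
_,a=shot('scene','s19.png')
h=lambda x,y,z:loc(atz(a,(215+x*135/395,190+y*120/330),z))
for z in(15,22,30): print(z,'scene red',h(262,157,z),h(170,185,z),'white',h(300,203,z),h(215,230,z))
```

```text
red (np.float64(55.0), np.float64(14.2)) (np.float64(-55.5), np.float64(15.2)) white (np.float64(62.5), np.float64(-43.1)) (np.float64(-48.3), np.float64(-43.1))
rake head (np.float64(86.9), np.float64(-116.1)) (np.float64(-78.5), np.float64(-117.8)) handle top (np.float64(8.1), np.float64(-116.9)) edges (np.float64(85.4), np.float64(-100.2)) (np.float64(85.4), np.float64(-132.7))
white z30 (np.float64(62.5), np.float64(-45.9)) (np.float64(-44.0), np.float64(-46.0)) yellow (np.float64(59.0), np.float64(-88.2))
15 scene red (np.float64(31.3), np.float64(14.1)) (np.float64(-41.7), np.float64(14.9)) white (np.float64(26.1), np.float64(-42.6)) (np.float64(-38.0), np.float64(-41.2))
22 scene red (np.float64(26.4), np.float64(6.5)) (np.float64(-45.6), np.float64(7.3)) white (np.float64(21.1), np.float64(-49.4)) (np.float64(-42.0), np.float64(-48.0))
30 scene red (np.float64(20.7), np.float64(-2.2)) (np.float64(-50.1), np.float64(-1.5)) white (np.float64(15.5), np.float64(-57.2)) (np.float64(-46.5), np.float64(-55.8))
```

All the checks agree: both views put each rod at z≈15, and the rake stands at y≈−117.

```bash
python3 -c "
from workcell import r
print(r.finish_job())"
```

```text
the job is handed in; nothing more can be done
None
```

The job is done and handed in after about 20 s. Both rods lie in grooves of their own, and the rake stands upright across both rails over the yellow strip.

- **Setting down and combing:** I set the rake on the rails over the plain strip at about y +116 mm and combed it along the tray.
- **Jam on the way:** the rake jammed once near the tray's middle, with 12.5 N sideways and the rake tilted about 15–20° in the grip. I think the red rod was caught against the white one, but I could not confirm that. I backed off, let the rake settle flat on the rails, regripped lower and harder (120 N), and finished the stroke 1–2 mm above the rails with very little force.
- **Rods at the end:** the wrist and scene views agree.

| Rod | y in tray (mm) | x of centre (mm) | Height of centre (mm) |
|---|---|---|---|
| red | 14 | 0 | about 15 |
| white | −43 | 7 | about 15 |

  Both are within about 1° of the grooves' direction. They read 1 to 2.5 mm off the groove centres (13.5 and −40.5), within the camera calibration error.
- **Rake at the end:** its middle is at y about −117 mm and x about +4 to +8 mm. The gripper is open and about 140 mm clear of it. The fingertips stayed about 80 mm or more above the bench throughout, so they never came near the rods.

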